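# Key the knurled collar onto the juice filter and hold it home

### The arm

A 7-joint arm with a two-finger parallel gripper is mounted at the origin on the work surface. World frame = base frame: x ahead of the robot, y to its left, z up, the work surface at z = 0. Lengths are in m, angles in rad, forces in N, time in s.
With the tool pointing down it reaches from about 0.425 to 0.95 m from the base axis. Payload 4.7 kg.
Tool frame: the origin (TCP) lies between the finger pads; the fingertips stand 25 mm ahead of it and the grasp point (between the pads) lies 6 mm ahead of it; x points along the fingers, z is the direction in which the jaws open and shut, and the axes are right-handed (so a half turn about x gives the same grasp; the last joint's range is limited). The gripper opens to 85 mm and grips with 20 to 120 N. Pads are 22 mm wide; open, the fingers measure 114 mm over their backs; the gripper's body (76 mm by 85 mm) begins 54 mm behind the grasp point. The pads swing forward as they close: fully open they stand 13 mm farther back than shut.
Start: joints at [-1.377, 0.469, -0.049, 1.532, 0.024, 1.141, -0.082], TCP at [0.149, 0.658, 0.256] pointing down, gripper open.
Joint ranges: [-2.59, 2.59], [-0.33, 1.99], [-1.39, 1.29], [0.1, 2.45], [-1.04, 4.18], [0.21, 1.99], [-2.66, 2.66]. Speed limits (rad/s): [2.57, 2.57, 3.14, 3.14, 3.14, 3.14, 3.14].

### API

Orientations are given as a 3x3 rotation matrix whose columns are the frame's x, y, z axes.
In Python, from rig import * gives the robot as it stands. Calls block until the motion is done:
- movep(position, orientation): joint-space move of the TCP to a pose.
- move_l(position, attitude=None, feed=0.15, until_force=None): straight line of the TCP; attitude=None keeps the orientation; feed is the mean speed in m/s. With until_force (N) it stops when the force on the tool has changed by that much, and returns True; else False.
- move_joints(angles): joint-space move.
- command_gripper(opening, newtons=None): finger opening in m; newtons is the grip in N (None keeps the last); returns when the fingers have stopped.
- sleep(seconds).
- inverse_kinematics(position, orientation): joint angles nearest the present ones, or None.
- sense(): the state.
- camera(name): name is "scene" or "side" or "wrist"; returns (picture, depth): 400x640x3 uint8, red, green, blue; 400x640 float32, m along the optical axis (not along the pixel's ray), 0 where there is no reading.
- camera_params(name): a dict with "K" (3x3 intrinsics, pixels), "position" and "rotation" of the camera in the world; the wrist camera has in their place "tool_from_camera" (4x4, takes a point from camera to tool coordinates, whose origin is the TCP and whose axes are the tool frame's). Camera axes: x right, y down, z forward; pixel columns grow to the right and rows downward; lengths in m; the calibration is good to about 2 mm. The wrist camera is an equidistant fisheye: a pixel r from the principal point sees the ray r / f radians off the axis. A picture is of the moment at which its call begins: read the wrist's pose just before it. camera_params takes no time and is no camera call.
A pose or a line that the arm cannot do raises Unreachable and nothing moves.
- finish_job(): hands the job in, once; it reports no verdict.
The state is a dict: "time_s": time; "joint_pos": joint angles; "qd": joint speeds; "joint_efforts": joint torques, N m; "position": TCP position; "tcp_rot": TCP orientation; "wrist_force": force on the tool from outside, world axes, zero at the start; "ft_torque": the same for the moment, N m; "finger_gap": finger opening in m.
Only numpy, scipy, OpenCV 4.12 (cv2) and the standard library are available. Lean on these libraries where they do the work, as an engineer would, in place of code of your own. Each camera call takes 0.05 s, during which the arm holds its last target. There are 200 camera calls.

### The job

The juice filter has been rinsed and needs its collar back: pick the blue knurled collar off the bench, set it over the filter's neck and turn it until its hidden keyways drop over the three brass pins. Then push it fully home against the orange spring ring and finish while still holding it down there with the gripper, so that a colleague can lock it. Do not disturb the two bottles, the jar or the wrench.

Things in the scene. Friction and masses are not known exactly. Their poses are not given: they have to be found in the camera images.
- collar_mid (a point): Centre of the loose blue knurled collar, half-way up (17 mm over its underside), z up its bore. 56 mm outside diameter (58 over its ribs), 34 mm high, bore 37 mm right through, 0.14 kg, right way up on the bench. Three hidden keyways 120 degrees apart, 9 mm wide, 18 mm deep, are cut into the bore from the underside; their angle to this frame is not given.
- seat (a point): On the neck's axis, on top of the fixed filter's dark round flange (72 mm diameter), 75 mm above the bench; z up. The collar's underside rests on this face when fully home. Housing below: square foot 150 mm, steel bowl 96 mm in diameter, hose stubs along y reaching 88 mm out.
- neck_tip (a point): Top of the filter's steel neck, on its axis, 42 mm above seat; 16 mm in diameter here, widening to 34 mm at 12 mm below, then straight down to the flange.
- pin_level (a point): On the neck's axis, 12 mm above seat, level with three brass pins (6 mm thick, 120 degrees apart, 5.5 mm out of the neck; their angle differs every time and is not shown by this frame). A collar out of line rests on them, underside 15 mm above seat; within a third of a turn either way it can drop 9 mm to the spring ring; the last 6 mm are pushed.
- spring_ring (a joint): Travel (m) of the orange spring ring (52 mm in diameter, 6 mm thick) round the foot of the neck, lying on the flange and sinking into it: 0 = up, 0.006 = fully down with the collar home. It resists with about 5 N at first and 10 N fully down and lifts the collar again when let go.
- bottle_a: Bystander: full amber glass bottle, 72 mm in diameter, 240 mm high, origin at the centre of its underside, z up.
- bottle_b: Bystander: a second bottle of the same kind.
- jar: Bystander: green glass jar with white lid, 66 mm in diameter, 85 mm high, origin at the centre of its underside, z up.
- wrench: Bystander: steel wrench 170 mm long lying flat on the bench, along its x axis.

How it is judged:
On the way, in this order (a step that is already met when the one before it is completed fails the run):
1. the collar is threaded over the neck (horizontal distance between collar_mid and seat below 0.005 m and z of collar_mid in the frame of seat below 0.052 m).
2. the keyways have dropped over the pins (horizontal distance between collar_mid and seat below 0.005 m and z of collar_mid in the frame of seat below 0.0255 m).
At the end, for the whole second after the job is handed in: The collar sits over the neck (centre within 4 mm of its axis, upright within 0.08 rad), keyed over the pins, its underside within 2 mm of the flange, the spring ring pressed down more than 4 mm, and the fingers still hold it there with more than 4 N (horizontal distance between collar_mid and seat below 0.004 m and z of collar_mid in the frame of seat below 0.019 m and angle between collar_mid's own z axis and vertical below 0.08 rad and value of joint spring_ring above 0.004 m and contact force between the fingers and collar above 4 N); the arm keeps its last pose, push and grip.
It fails at once if bottle a was disturbed (moved more than 25 mm or tipped) (distance of bottle_a from where it was at the start of the episode above 0.025 m or angle between bottle_a's own z axis and vertical above 0.3 rad).
It fails at once if bottle b was disturbed (moved more than 25 mm or tipped) (distance of bottle_b from where it was at the start of the episode above 0.025 m or angle between bottle_b's own z axis and vertical above 0.3 rad).
It fails at once if jar was disturbed (moved more than 25 mm or tipped) (distance of jar from where it was at the start of the episode above 0.025 m or angle between jar's own z axis and vertical above 0.3 rad).
It fails at once if wrench was disturbed (moved more than 25 mm) (distance of wrench from where it was at the start of the episode above 0.025 m).
It also fails if it takes over 54 s, if anything falls off the work surface, if the arm or the gripper's body presses on something with over 40 N, if the wrist force passes 120 N, or if a joint passes its speed limit or range.

## Working session

There is one attempt and no reset: what is moved stays moved. The work goes in short steps, each a Python script; the robot and the scene stay as the last script left them, time stands still between calls to the robot, and variables do not carry over. Pictures are saved under pics/ and viewed, about 8 in all and at most 12, crops included, and the job is handed in when it is done.

```bash
mkdir -p pics; ls; python3 - <<'E'
from rig import *
import cv2,numpy as np
for n in ("scene","side"):
    p,d=camera(n); cv2.imwrite(f"pics/{n}0.png",p[:,:,::-1]); np.savez(f"pics/{n}0.npz",p=p,d=d)
    print(n,camera_params(n))
s=sense();print(s)
p,d=camera("wrist");np.savez("pics/wrist0.npz",p=p,d=d);print(camera_params("wrist"))
E
```

```text
pics
scene {'K': array([[441.73246216,   0.        , 321.31863333],
       [  0.        , 441.73246216, 193.48187571],
       [  0.        ,   0.        ,   1.        ]]), 'position': array([ 1.06477639, -0.31764394,  1.05830894]), 'rotation': array([[ 0.69598642,  0.58886127, -0.41090791],
       [ 0.7180375 , -0.57473883,  0.39255245],
       [-0.0050058 , -0.56825846, -0.8228349 ]])}
side {'K': array([[502.11257614,   0.        , 313.71671394],
       [  0.        , 502.11257614, 199.07493383],
       [  0.        ,   0.        ,   1.        ]]), 'position': array([ 0.52359744, -0.93266771,  1.04901234]), 'rotation': array([[ 0.99731373, -0.05287503,  0.05069086],
       [-0.07311665, -0.67713137,  0.73222064],
       [-0.00439181, -0.73396004, -0.67917845]])}
{'time_s': 0.1, 'joint_pos': array([-1.37688832,  0.46940319, -0.04862493,  1.53356628,  0.02415201,
        1.14101271, -0.08230405]), 'qd': array([ 0.00078367, -0.0017021 ,  0.00153384, -0.00243095,  0.00040695,
        0.00023457,  0.0002296 ]), 'joint_efforts': array([ 5.05798689e-04, -5.11513066e+01, -4.70215932e-02, -2
[... 303 characters left out ...]
, -1.79937544e-03]]), 'wrist_force': array([-0.06126685,  0.04038104,  0.15611348]), 'ft_torque': array([0.02917255, 0.00033729, 0.02079107]), 'finger_gap': 0.08515813828761552}
{'K': array([[309.70691629,   0.        , 322.14238902],
       [  0.        , 309.70691629, 201.25939728],
       [  0.        ,   0.        ,   1.        ]]), 'tool_from_camera': array([[ 3.88923520e-05, -3.20274430e-01,  9.47324806e-01,
        -1.16975110e-01],
       [ 7.56461696e-04, -9.47324526e-01, -3.20274367e-01,
         8.24467827e-02],
       [ 9.99999713e-01,  7.29071153e-04,  2.05431660e-04,
         4.44397365e-04],
       [ 0.00000000e+00,  0.00000000e+00,  0.00000000e+00,
         1.00000000e+00]])}
```

View pics/scene0.png

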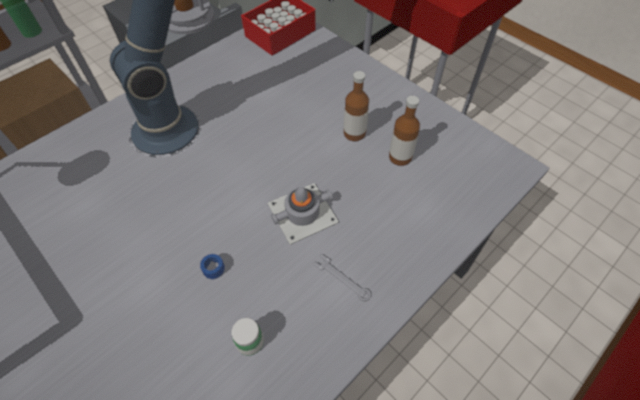

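View pics/side0.png

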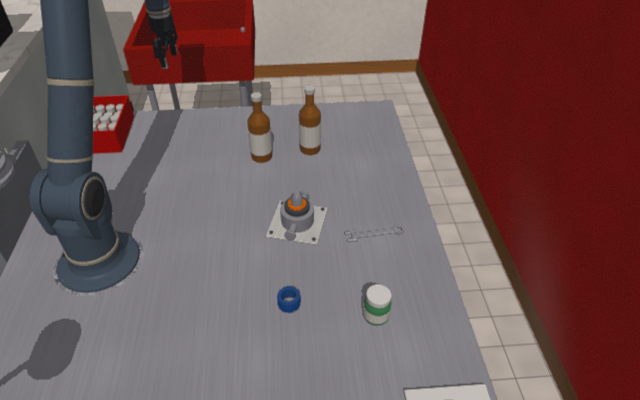

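Scene: collar at (212,266), neck tip (300,188), jar (247,336), wrench (345,278). Side: collar (289,299), neck tip (297,196), jar (378,304); the bottles are behind the filter.

```bash
cat > h.py <<'E'
import numpy as np,cv2
from scipy.optimize import least_squares
def cloud(d,c):
    K=c["K"];v,u=np.indices(d.shape);P=np.stack([(u-K[0,2])/K[0,0]*d,(v-K[1,2])/K[1,1]*d,d],-1)
    return P@c["rotation"].T+c["position"]
def wcloud(d,c,s):
    K=c["K"];v,u=np.indices(d.shape);x=u-K[0,2];y=v-K[1,2];r=np.hypot(x,y)+1e-9;t=np.tan(np.minimum(r/K[0,0],1.5))
    P=np.stack([x/r*t*d,y/r*t*d,d],-1);T=c["tool_from_camera"]
    return (P@T[:3,:3].T+T[:3,3])@s["tcp_rot"].T+s["position"]
def circ(X,r=None):
    c0=X.mean(0)
    f=(lambda p:np.hypot(*(X-p[:2]).T)-r) if r else (lambda p:np.hypot(*(X-p[:2]).T)-p[2])
    q=least_squares(f,[*c0]+([] if r else [.03]),loss='soft_l1',f_scale=.001);return q.x
def down(a): # tool x down, jaw axis z at yaw a
    z=np.array([np.cos(a),np.sin(a),0]);x=np.array([0,0,-1.]);return np.stack([x,np.cross(z,x),z],1)
E
python3 - <<'E'
from rig import *
from h import *
for n,px in (("scene",dict(col=(212,266),neck=(300,190),jar=(246,328),wr=(345,278),ba=(405,145),bb=(356,120))),("side",dict(col=(289,299),neck=(296,200),jar=(378,295),wr=(374,234),ba=(260,140),bb=(310,130)))):
    z=np.load(f"pics/{n}0.npz");p,d=z["p"].astype(int),z["d"];P=cloud(d,camera_params(n))
    for k,(u,v) in px.items(): print(n,k,P[v,u].round(3))
    hsv=cv2.cvtColor(z["p"],cv2.COLOR_RGB2HSV);u,v=px["col"]
    B=np.zeros(d.shape,bool);B[v-25:v+25,u-25:u+25]=1
    m=B&(hsv[...,0]>100)&(hsv[...,0]<130)&(hsv[...,1]>130);Q=P[m];print(len(Q),Q.min(0).round(3),Q.max(0).round(3))
    t=Q[Q[:,2]>.030];print("top",t[:,:2].mean(0),len(t), (t[:,:2].max(0)+t[:,:2].min(0))/2)
    u,v=px["neck"];B[:]=0;B[v-30:v+40,u-35:u+35]=1
    o=B&(hsv[...,0]<18)&(hsv[...,1]>150);Q=P[o];print("ring",len(Q),Q.min(0).round(3),Q.max(0).round(3),circ(Q[:,:2],.026))
    t=P[B&(P[...,2]>.108)&(P[...,2]<.13)];print("neck",t.mean(0),len(t),t[:,2].max())
E
```

```text
scene col [ 0.503 -0.179  0.002]
scene neck [0.547 0.1   0.116]
scene jar [ 0.722 -0.225  0.085]
scene wr [0.771 0.044 0.009]
scene ba [0.631 0.43  0.097]
scene bb [0.466 0.4   0.097]
182 [ 0.489 -0.208  0.011] [ 0.54  -0.156  0.04 ]
top [ 0.51606639 -0.1823851 ] 151 [ 0.51431894 -0.18174266]
ring 80 [0.526 0.076 0.075] [0.573 0.123 0.086] [0.54484733 0.10524455]
neck [0.55031951 0.09937525 0.11422292] 83 0.1204508333826304
side col [ 0.512 -0.171  0.003]
side neck [0.545 0.085 0.105]
side jar [ 0.722 -0.233  0.082]
side wr [0.763 0.037 0.002]
side ba [0.443 0.388 0.095]
side bb [0.606 0.416 0.105]
422 [ 0.485 -0.214 -0.   ] [ 0.538 -0.136  0.038]
top [ 0.51123969 -0.18463948] 194 [ 0.51175929 -0.18385151]
ring 98 [ 0.522 -0.933  0.07 ] [0.571 0.124 1.049] [0.54621347 0.10423726]
neck [0.54531586 0.09427049 0.11369798] 58 0.11997794351417068
```

```bash
python3 - <<'E'
from rig import *
from h import *
for nm,x in (("neck",(.547,.1,.14)),("col",(.513,-.183,.18))):
  for deg in range(-180,180,30):
    q=inverse_kinematics(x,down(np.radians(deg)));print(nm,deg,None if q is None else np.round(q,2))
c=np.array([.513,-.183])
movep((*c,.18),down(np.radians(20)))
s=sense();p,d=camera("wrist");P=wcloud(d,camera_params("wrist"),s)
cv2.imwrite("pics/w1.png",p[:,:,::-1]);np.savez("pics/w1.npz",p=p,P=P)
hsv=cv2.cvtColor(p,cv2.COLOR_RGB2HSV);m=(hsv[...,0]>100)&(hsv[...,0]<130)&(hsv[...,1]>130)&(np.hypot(P[...,0]-c[0],P[...,1]-c[1])<.06)
t=P[m&(P[...,2]>.025)];print(len(t),np.median(t[:,2]),t[:,:2].min(0),t[:,:2].max(0),(t[:,:2].min(0)+t[:,:2].max(0))/2,s["time_s"],s["position"],s["joint_pos"].round(2))
E
```

```text
neck -180 [ 0.57  0.73 -1.18  1.89  0.77  1.08  2.21]
neck -150 [-1.03  0.66  1.11  1.98 -0.73  0.98 -2.17]
neck -120 [-1.03  0.66  1.11  1.98 -0.73  0.98 -1.65]
neck -90 [-0.82  0.5   0.75  1.97 -0.45  0.85 -1.4 ]
neck -60 [-0.73  0.46  0.62  1.96 -0.36  0.83 -0.96]
neck -30 [-0.69  0.45  0.57  1.96 -0.33  0.82 -0.47]
neck 0 [-0.64  0.44  0.5   1.96 -0.29  0.81  0.02]
neck 30 [-0.59  0.43  0.43  1.95 -0.24  0.81  0.5 ]
neck 60 [-0.52  0.42  0.34  1.95 -0.19  0.8   0.97]
neck 90 [-0.46  0.41  0.26  1.95 -0.14  0.8   1.45]
neck 120 [-0.39  0.41  0.17  1.94 -0.1   0.8   1.93]
neck 150 [-0.29  0.41  0.05  1.94 -0.03  0.8   2.39]
col -180 [-0.54  0.56  1.12  1.97 -0.61  1.   -2.27]
col -150 [-0.54  0.56  1.12  1.97 -0.61  1.   -1.75]
col -120 [-0.54  0.56  1.12  1.97 -0.61  1.   -1.22]
col -90 [-0.42  0.46  0.91  1.96 -0.46  0.93 -0.85]
col -60 [-0.4   0.45  0.88  1.96 -0.43  0.93 -0.35]
col -30 [-0.39  0.45  0.87  1.96 -0.43  0.92  0.17]
col 0 [-0.39  0.45  0.86  1.96 -0.42  0.92  0.69]
col 30 [-0.44  0.48  0.94  1.96 -0.48  0.94  1.26]
col 60 [-0.35  0.43  0.81  1.96 -0.39  0.91  1.7 ]
col 90 [-0.42  0.46  0.91  1.96 -0.46  0.93  2.29]
col 120 [ 0.75  0.41 -0.62  1.9   0.29  0.92  2.09]
col 150 [ 1.11  0.63 -1.17  1.88  0.66  1.09  2.29]
373 0.033340266722176826 [ 0.49336245 -0.16739788] [ 0.53248992 -0.15121335] [ 0.51292619 -0.15930562] 3.3667 [ 0.51346012 -0.18216924  0.17992411] [-0.4   0.45  0.87  1.96 -0.43  0.93  1.04]
```

View pics/w1.png

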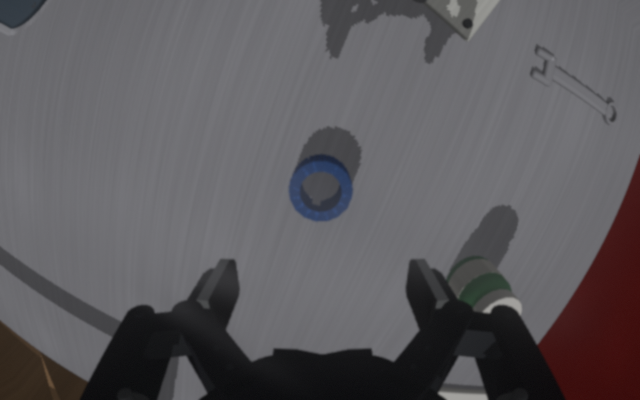

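Wrist view: collar at (321,188), ring spanning columns 290–352, fingers at the bottom; the jar is at the right, well clear. My mask caught only part of the ring; checking the pixels directly.

```bash
python3 - <<'E'
from rig import *
from h import *
z=np.load("pics/w1.npz");p,P=z["p"],z["P"]
for u,v in ((321,162),(321,172),(321,190),(321,208),(321,215),(296,190),(346,190),(460,20),(610,105)): print(u,v,p[v,u],P[v,u].round(4))
hsv=cv2.cvtColor(p,cv2.COLOR_RGB2HSV);m=np.zeros(p.shape[:2],bool);m[150:226,284:358]=1
m&=(hsv[...,0]>100)&(hsv[...,0]<130)&(hsv[...,1]>110);Q=P[m];print(len(Q),np.percentile(Q[:,2],[5,25,50,75,95]))
t=Q[Q[:,2]>.030];print(len(t),t.min(0),t.max(0),circ(t[:,:2]))
# ray/plane centre
c=camera_params("wrist");s=sense();K=c["K"];R=s["tcp_rot"]@c["tool_from_camera"][:3,:3];o=s["position"]+s["tcp_rot"]@c["tool_from_camera"][:3,3]
v,u=np.nonzero(m);x=u-K[0,2];y=v-K[1,2];r=np.hypot(x,y);th=r/K[0,0];D=np.stack([np.sin(th)*x/r,np.sin(th)*y/r,np.cos(th)],1)@R.T
X=o+D*((.034-o[2])/D[:,2])[:,None];print("plane",X.min(0),X.max(0),(X.min(0)+X.max(0))/2)
E
```

```text
321 162 [43 59 91] [ 0.5027 -0.1547  0.033 ]
321 172 [67 71 84] [ 0.5084 -0.1706 -0.0012]
321 190 [75 76 81] [ 0.5147 -0.188  -0.0009]
321 208 [50 54 65] [ 0.5181 -0.1971  0.0253]
321 215 [54 68 98] [ 0.5196 -0.2009  0.0328]
296 190 [ 59  73 104] [ 0.4904 -0.1857  0.0343]
346 190 [50 65 97] [ 0.5321 -0.1706  0.0337]
460 20 [94 94 92] [0.5806 0.025  0.0085]
610 105 [102 102 106] [0.8252 0.0564 0.0059]
1267 [0.02538041 0.03268614 0.033217   0.03376841 0.03447556]
1156 [ 0.48488844 -0.20691062  0.03018228] [ 0.5373153 -0.104256   0.2969175] [ 0.51082314 -0.17925162  0.0236355 ]
plane [ 0.4848313  -0.20624541  0.034     ] [ 0.53729896 -0.14768967  0.034     ] [ 0.51106513 -0.17696754  0.034     ]
```

```bash
python3 - <<'E'
from rig import *
from h import *
A=down(np.radians(20)); c=(.5115,-.1795)
move_l((*c,.10),A,feed=.2)
print(move_l((*c,.032),A,feed=.1,until_force=8),sense()["position"])
command_gripper(.05,60)
s=sense();print(s["finger_gap"],s["wrist_force"],s["time_s"])
move_l((*c,.10),A,feed=.2)
n=(.547,.1)
movep((n[0],n[1]+.0,.30),down(np.radians(-65)))
s=sense();p,d=camera("wrist");P=wcloud(d,camera_params("wrist"),s)
np.savez("pics/w2.npz",p=p,P=P);print(s["time_s"],s["position"],s["joint_pos"].round(2),s["finger_gap"],s["wrist_force"])
cv2.imwrite("pics/w2.png",p[:,:,::-1])
E
```

```text
False [ 0.51183949 -0.17988163  0.03238494]
0.054843043108139596 [-0.28715019  0.35933109  6.41796816] 5.1917
7.5333 [0.5467351  0.09941498 0.29939647] [-1.1   0.39  1.12  1.81 -0.38  1.19 -1.  ] 0.05478558241756126 [ 0.10133195  0.32056957 -1.7677464 ]
```

View pics/w2.png

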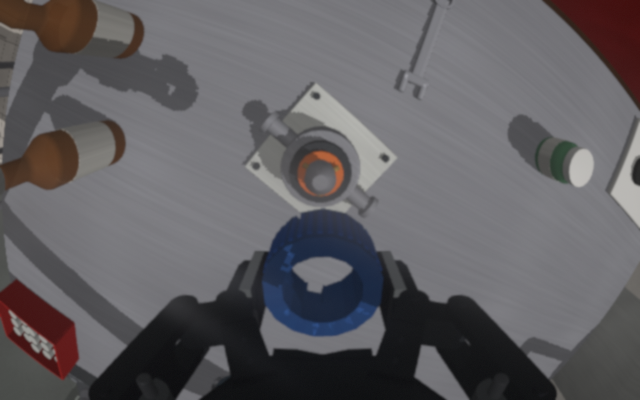

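Held collar at (322,270) with gap 54.8 mm; filter below with neck tip at (321,180). There's a notch in the lower bore edge at (315,290), likely a keyway. Enlarging.

```bash
python3 - <<'E'
from h import *
p=np.load("pics/w2.npz")["p"]
a=cv2.resize(p[200:345,250:395],(580,580),interpolation=cv2.INTER_CUBIC)
b=cv2.resize(p[115:225,265:380],None,fx=5,fy=5,interpolation=cv2.INTER_CUBIC)
cv2.imwrite("pics/c2.png",np.clip(a[:,:,::-1].astype(float)*1.6,0,255));cv2.imwrite("pics/c3.png",np.clip(b[:,:,::-1].astype(float)*1.5,0,255))
E
```

```text
[ WARN:0@0.874] global loadsave.cpp:1063 imwrite_ Unsupported depth image for selected encoder is fallbacked to CV_8U.
```

View pics/c2.png

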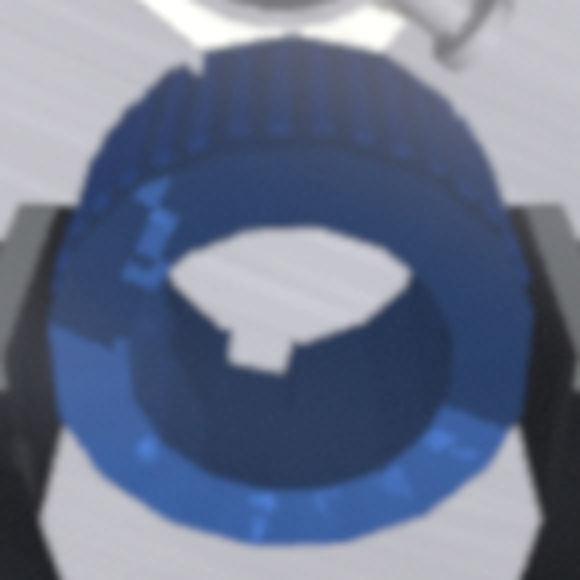

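View pics/c3.png

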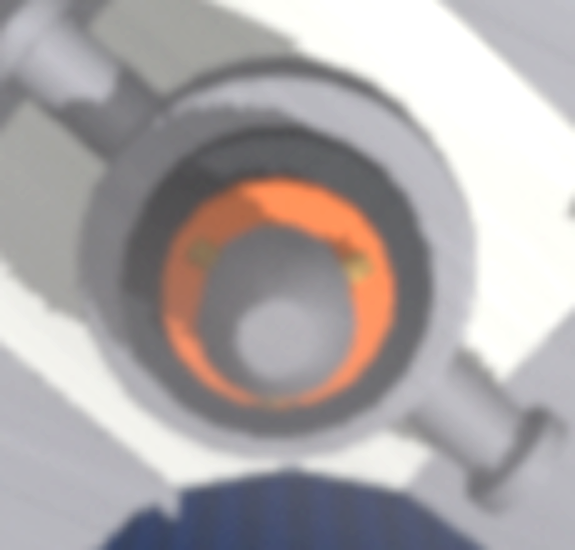

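Clear: pins at crop (200,255), (357,265) and (275,403), so image (305,166), (336.4,168) and (320,195.6). The keyway notch spans (228–292, 340–375), centred at image (315,288.5). Computing the angles.

```bash
cat >> h.py <<'E'
def ray(px,z,c,pos,R0):
    px=np.atleast_2d(px).astype(float);K=c["K"];x=px[:,0]-K[0,2];y=px[:,1]-K[1,2];r=np.hypot(x,y)+1e-9;th=r/K[0,0]
    T=c["tool_from_camera"];D=np.stack([np.sin(th)*x/r,np.sin(th)*y/r,np.cos(th)],1)@(R0@T[:3,:3]).T;o=pos+R0@T[:3,3]
    return o+D*((z-o[2])/D[:,2])[:,None]
E
python3 - <<'E'
from rig import *
from h import *
s=sense();c=camera_params("wrist");z=np.load("pics/w2.npz");p,P=z["p"],z["P"]
R=s["tcp_rot"];o=s["position"];f=lambda px,h:ray(px,h,c,o,R)
cr3=lambda L:np.array(L)/5+[265,115]; cr2=lambda L:np.array(L)/4+[250,200]
print("tip",f(cr3([[277,338]]),.117))
print("ring out",x:=f(cr3([[165,290],[394,295],[270,180],[280,407]]),.081),circ(x[:,:2],.026))
print("flange",x:=f(cr3([[124,280],[433,285],[275,127],[275,436]]),.075),circ(x[:,:2],.036))
pins=f(cr3([[200,255],[357,265],[275,403]]),.088)[:,:2];print("pins",pins)
n=circ(pins,.0205);print("pin circle",n,np.degrees(np.arctan2(*(pins-n).T[::-1])))
zb=o[2]-.032
def tl(X): Y=(X-o)@R;return Y  # tool coords
top=cr2([[62,330],[75,420],[150,505],[260,543],[400,520],[500,430],[532,320]])  # top rim outer
t=tl(f(top,zb+.034));print("top rim",t.round(4),circ(t[:,[2,1]]),circ(t[:,[2,1]],.028))
bi=cr2([[133,380],[160,435],[215,480],[290,490],[370,470],[430,415],[448,350]])
t=tl(f(bi,zb+.034));print("top bore",circ(t[:,[2,1]]))
b=cr2([[172,272],[190,300],[220,325],[305,342],[360,325],[405,285]])
t=tl(f(b,zb));print("bot bore",circ(t[:,[2,1]],.0185),circ(t[:,[2,1]]))
k=tl(f(cr2([[228,360],[285,373],[257,367],[230,330],[295,345]]),zb));print("key tool zyx",k[:,[2,1,0]].round(4))
E
```

```text
tip [[0.54683329 0.10160015 0.117     ]]
ring out [[0.53736347 0.12495088 0.081     ]
 [0.55788489 0.07818567 0.081     ]
 [0.56972254 0.11413872 0.081     ]
 [0.52332578 0.09015338 0.081     ]] [0.54695617 0.10128328]
flange [[0.53408841 0.13421281 0.075     ]
 [0.56263411 0.0701708  0.075     ]
 [0.58009176 0.11779473 0.075     ]
 [0.5146284  0.08742008 0.075     ]] [0.54767556 0.10189235]
pins [[0.5494695  0.1214034 ]
 [0.56182901 0.08959773]
 [0.52576258 0.09248566]]
pin circle [0.54463874 0.10120677] [  76.5483634   -34.0322114  -155.20225042]
top rim [[-0.002   0.0056 -0.0256]
 [-0.002  -0.0073 -0.0252]
 [-0.002  -0.0204 -0.0171]
 [-0.002  -0.0266 -0.0038]
 [-0.002  -0.0228  0.0135]
 [-0.002  -0.0087  0.0246]
 [-0.002   0.0069  0.0269]] [0.0003088  0.00014038 0.02667804] [0.00021779 0.0016302 ]
top bore [-0.00029072  0.00023989  0.01784714]
bot bore [ 0.00025456 -0.00014879] [ 0.00016635 -0.00110021  0.01777565]
key tool zyx [[-0.009  -0.022   0.032 ]
 [-0.0008 -0.0243  0.032 ]
 [-0.0048 -0.0232  0.032 ]
 [-0.0086 -0.0167  0.032 ]
 [ 0.0007 -0.0193  0.032 ]]
```

Neck axis ≈ (0.547, 0.1014), pins at −37.5° (mod 120), consistent within 1.5°. The keyway is at ≈ −47° (mod 120) in the present hand, and the collar is centred in the hand, so the yaw must go to ≈ −56°. Descending.

```bash
python3 - <<'E'
from rig import *
from h import *
n=(.547,.1014);A=down(np.radians(-56))
movep((*n,.175),A)
def st(k): s=sense();print(k,s["position"].round(4),s["wrist_force"].round(1),s["ft_torque"].round(2),round(s["time_s"],2),s["joint_pos"].round(2))
st("above")
print(move_l((*n,.128),A,feed=.06,until_force=10));st("threaded?")
print(move_l((*n,.1145),A,feed=.03,until_force=8));st("drop?")
E
```

```text
above [0.5479 0.1007 0.1758] [-0.5  0.2 -0.9] [-0.04 -0.03  0.02] 8.15 [-0.96  0.51  0.95  1.94 -0.51  0.95 -0.74]
False
threaded? [0.5473 0.1013 0.1282] [ 0.3 -0.1 -2.3] [-0.    0.02 -0.08] 9.08 [-0.91  0.57  0.89  1.98 -0.58  0.87 -0.68]
False
drop? [0.547  0.1013 0.1144] [-0.4  0.1 -1.4] [-0.02  0.01  0.  ] 9.68 [-0.89  0.59  0.87  1.99 -0.6   0.84 -0.67]
```

It dropped past the pins without contact. Pushing home.

```bash
python3 - <<'E'
from rig import *
from h import *
n=(.547,.1014);A=down(np.radians(-56))
print(move_l((*n,.1055),A,feed=.02,until_force=25))
for i in range(3):
    sleep(.4);s=sense();print(s["position"].round(4),s["wrist_force"].round(1),s["finger_gap"].round(4),s["time_s"])
p,d=camera("side");q,_=camera("wrist")
cv2.imwrite("pics/e.png",np.hstack([cv2.resize(p[150:250,250:350],(400,400),interpolation=cv2.INTER_CUBIC),cv2.resize(q[160:340,230:410],(400,400))])[:,:,::-1])
E
```

```text
TrueTraceback (most recent call last):
  File "<stdin>", line 6, in <module>
AttributeError: 'float' object has no attribute 'round'
```

```bash
python3 - <<'E'
from rig import *
from h import *
for i in range(2):
    s=sense();print(s["position"].round(4),s["wrist_force"].round(1),s["finger_gap"],s["time_s"]);sleep(.3)
p,d=camera("side");s=sense();q,dw=camera("wrist");P=wcloud(dw,camera_params("wrist"),s)
hsv=cv2.cvtColor(q,cv2.COLOR_RGB2HSV);m=np.zeros(dw.shape,bool);m[180:360,240:400]=1
m&=(hsv[...,0]>100)&(hsv[...,0]<130)&(hsv[...,1]>110);print("blue z",np.percentile(P[m][:,2],[50,75,90,95]))
cv2.imwrite("pics/e.png",np.hstack([cv2.resize(p[150:250,250:350],(400,400),interpolation=cv2.INTER_CUBIC),cv2.resize(q[160:340,230:410],(400,400))])[:,:,::-1])
E
```

```text
[0.5472 0.1013 0.1083] [-1.3  0.6  6.6] 0.05496070475630281 10.5
[0.5472 0.1013 0.1083] [-2.2  1.1  8.4] 0.05488520613728257 10.8
blue z [0.10840606 0.10890928 0.10928444 0.10949603]
```

View pics/e.png

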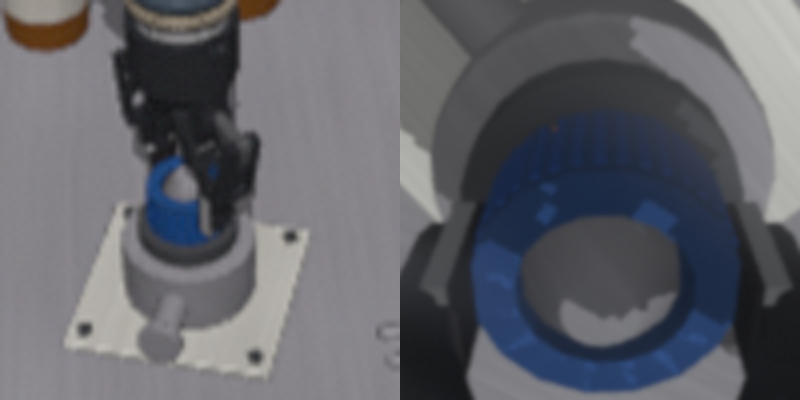

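Collar is down over the neck, no orange ring visible, reaction ≈ the spring force. Adding a small push to be firmly on the flange.

```bash
python3 - <<'E'
from rig import *
from h import *
x=sense()["position"];A=down(np.radians(-56))
for z in (.1075,.1065,.1055,.1045,.1035):
    r=move_l((.547,.1014,z),A,feed=.01,until_force=25);sleep(.4);s=sense();print(z,r,s["position"].round(4),s["wrist_force"].round(1),s["finger_gap"])
    if s["wrist_force"][2]>20: break
sleep(.5);s=sense();print(s["position"].round(4),s["wrist_force"].round(1),s["ft_torque"].round(2),s["time_s"])
E
```

```text
0.1075 False [0.5472 0.1013 0.1083] [-2.7  0.   8.2] 0.054563752396515855
0.1065 False [0.5473 0.1013 0.108 ] [-5.4 -0.2 14.5] 0.05454336632281231
0.1055 False [0.5473 0.1013 0.108 ] [-8.2  1.4 22. ] 0.054449351893890455
[0.5473 0.1013 0.108 ] [-8.7  1.1 22.7] [-0.09  1.71 -0.08] 13.65
```

The TCP stays at 0.108 while the push rises from 8 to 22 N, so it's on a hard stop. The measured collar top (≈0.109) equals 75+34 mm, so it's home. Handing in.

```bash
python3 - <<'E'
from rig import *
finish_job();s=sense();print(s["position"],s["wrist_force"],s["finger_gap"])
E
```

```text
the job is handed in; nothing more can be done
the job is handed in; nothing more can be done
```

The collar is on the filter's neck, keyed over the three pins and pushed down onto the flange. I handed the job in at about 13.7 s with the gripper still holding it down.

- **Alignment:** I read the pin angles and one keyway from the wrist camera and turned the collar about 9° to match. It then dropped past the pins with almost no force.
- **Seated:** The arm stopped at a tool height of 0.108 m while the push rose from 8 to 22 N, so the collar is against a hard stop. The collar's top measured about 0.109 m, which is what 75 + 34 mm should give. No orange ring showed in the last picture.
- **Grip and centring:** The grip was set to 60 N. The finger gap read 54.5 mm against the collar's 56 mm diameter. The hand was within about 0.5 mm of the neck axis I measured.
- **Disagreements:** The fixed cameras and the wrist camera put the collar about 4 mm apart, so I used the wrist values. The final tool height is about 0.6 mm above the value I expected, which I put down to calibration or a slight lift when gripping.
- **Not checked:** I never read the spring ring's travel directly. I also did not re-measure the bottles, jar or wrench at the end, but the arm's moves stayed away from them.

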